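# Fit a fresh blade to the desk label cutter and key in its start-up

## Robot

A 6-joint arm with a two-finger parallel gripper is mounted at the origin on a cart in front of the work surface, level with it; the furniture and walls round the work are solid. World frame = base frame: x ahead of the robot, y to its left, z up, the work surface at z = 0. Lengths are in m, angles in rad, forces in N, time in s.
With the tool pointing down it reaches from about 0.275 to 0.875 m from the base axis. Payload 12.5 kg.
Tool frame: the origin (TCP) lies at the very end of the fingers, on their centre line; the grasp point (between the pads) lies 19 mm behind it; z points along the fingers, y is the line along which they close (so a half turn about z gives the same grasp; the last joint's range is limited). The gripper opens to 85 mm and grips with 20 to 120 N. Pads are 22 mm wide; open, the fingers measure 114 mm over their backs; the gripper's body (76 mm by 85 mm) begins 54 mm behind the grasp point. The pads swing forward as they close: fully open they stand 13 mm farther back than shut.
Start: joints at [1.188, 0.351, 1.652, -0, 1.139, -0.085], TCP at [0.161, 0.526, 0.231] pointing down, gripper open.
Joint ranges: [-2.75, 2.75], [-0.79, 2.1], [0.01, 2.65], [-1.57, 4.71], [0.07, 3.14], [-2.87, 2.87]. Speed limits (rad/s): [2.22, 2.22, 2.79, 3.14, 3.14, 3.14].

## Interface

Orientations are given as a 3x3 rotation matrix whose columns are the frame's x, y, z axes.
In Python, from bench import manip gives the robot as it stands. Calls block until the motion is done:
- manip.move_ptp(position, orientation): joint-space move of the TCP to a pose.
- manip.move_l(position, attitude=None, max_speed=0.15): straight line of the TCP; attitude=None keeps the orientation; max_speed is the mean speed in m/s.
- manip.move_j(angles): joint-space move.
- manip.set_gripper(opening, effort=None): opening from 0.0 (shut) to 1.0 (fully open); effort is the grip in N (None keeps the last); returns when the fingers have stopped.
- manip.dwell(seconds).
- manip.inverse_kinematics(position, orientation): joint angles nearest the present ones, or None.
- manip.grab_frame(name): name is "scene" or "top"; returns (picture, depth): 420x560x3 uint8, red, green, blue; 420x560 float32, m along the optical axis (not along the pixel's ray), 0 where there is no reading.
- manip.get_calibration(name): a dict with "camera_matrix" (3x3 intrinsics, pixels), "k1" (the pictures are not rectified: a ray, as slopes to the right and down, at radius r is drawn at 1 + k1 r^2 times it, then the intrinsics apply), "R" (3x3) and "t" (3): a world point X has camera coordinates R X + t. Camera axes: x right, y down, z forward; pixel columns grow to the right and rows downward; lengths in m; the calibration is good to about 2 mm. A picture is of the moment at which its call begins. get_calibration takes no time and is no camera call.
A pose or a line that the arm cannot do raises manip.Unreachable and nothing moves.
- manip.sign_off(): hands the job in; it is judged then, once.
Trained networks look in the newest picture that a camera, given by its name, has taken for a name from the list of things; names that differ only in an ending like _2 or _b are one class to them, and where a whole thing is asked for, a point or a joint stands for the part that bears it (a point fixed in the world has none). Each returns a list of dicts, best first, with "confidence" (0 to 1); they miss things now and then, are a little off and sometimes report something else, mostly with a low value. They report only what shows in the picture. A call takes as long as a camera call.
- manip.look_for(camera, name): "at" ([x, y, z] in m, in world coordinates, good to about 4 mm: the middle of the surface that is visible of it).
Readings, each from a call of its own:
- manip.current_time(): time.
- manip.current_qpos(): joint angles.
- manip.current_joint_vel(): joint speeds.
- manip.current_joint_torque(): joint torques, N m.
- manip.current_ee_pos(): TCP position.
- manip.current_tcp_rot(): TCP orientation.
- manip.current_force(): force on the tool from outside, world axes, zero at the start.
- manip.current_ft_torque(): the same for the moment, N m.
- manip.current_grip_width(): opening from 0.0 (shut) to 1.0 (fully open).
- manip.current_grip_force(): force on a finger pad.
Only numpy, scipy, OpenCV 4.12 (cv2) and the standard library are available. Lean on these libraries where they do the work, as an engineer would, in place of code of your own. Each camera call takes 0.05 s, during which the arm holds its last target. There are 200 camera calls.

## Task

Fit the long blade to the label cutter: lay it flat on the blade bed between the rails with its notch over the locating pin, and swing the clamp handle round to its stop so that its nose locks the blade. Only then start the cutter on the sloped keypad, one key at a time, each fully down and up again: the square key (wake), the right-hand round key (clear the blade counter), the left-hand round key (label length), then the long bar (confirm). Never press the middle round key, which fires the cutter, and leave the short blade and the other things on the table where they are.

Things in the scene. Friction and masses are not known exactly. Their poses are not given: they have to be found in the camera images.
- machine: Label cutter, a grey desk machine fixed to the table, 200 deep (x) x 330 wide (y) mm. Origin: under its middle, on the table; x to its back, y to its left, z up. Left part: a deck 28 mm high with the steel blade bed, and behind that a low feed housing from x = 41 to 97 mm, 71 mm high. Right part, y = -165 to -25 mm: the console with the sloped keypad and the display head over it.
- display_edge (a point): middle of the lower front edge of the display head (140 mm wide, 141 to 185 mm above the table, leaning back upward). It juts out right above the upper row of keys, about 50 mm over them, so a vertical tool cannot reach those; a tool that leans as the keypad does (30 degrees, wrist towards the front) has room.
- bed (a point): middle of the blade bed's upper face, 32 mm above the table, 35 mm in front of (-x) and 65 mm to the left (+y) of the machine's origin; axes as the machine's. The fitted blade's origin comes to lie here, with its axes along the machine's. Rails 5 mm high run along y in front of and behind the blade, 45 mm apart (the blade is 40 wide). The bed's ends are open.
- pin (a point): foot of the locating pin on the bed's upper face, 12 mm behind (+x) and 34 mm to the right (-y) of point bed. The pin is upright, 8 mm thick, 10 mm high, with a tapered top.
- blade_long: The blade to fit: flat loose steel plate, 40 (x) x 110 (y) x 5 mm, 0.1 to 0.21 kg, lying flat, within 55 degrees of its fitted direction. Origin: middle of its underside; z up; ground edge along -x. One notch in its +x edge, 12 mm wide, 14 mm deep, its middle at y = -34 mm. On top in the middle a black grab rib, 12 mm thick (x), 36 long (y), 5 to 22 mm above the underside.
- blade_long_notch (a point): point in the long blade's notch, level with its underside, that comes to point pin when the blade is fitted.
- blade_short: Another loose blade, for another machine: 40 x 72 x 5 mm, no notch, with the same grab rib. Origin: middle of its underside. To be left where it lies.
- clamp (a joint): angle of the clamp in rad: 0 open, 1.57 its stop (locked; past 1.35 counts). Turns counter-clockwise from above, stays where left, about 1.2 N at the knob. An L of two flat arms, underside 38.5 mm above the table. At 0 the handle points to machine +y and the nose (37 mm) to -x, clear of the bed; at 1.57 handle to -x, nose over the blade's left end, 1.5 mm above it. Starts at 0 to 0.3.
- clamp_knob (a point): middle of the black upright knob at the end of the clamp's handle, 50 mm from the clamp's upright pivot axis, which stands 72 mm to the left (machine +y) of point bed; 60 mm above the table. The knob is round, 12 to 15 mm thick, and reaches from 44 to 72 mm above the table.
- key_square (a joint): spring travel of the square key, in m: 0 is up, 0.006 is fully down (4.5 N); it springs up when let go. It counts as pressed past 0.0045 and as up again below 0.002. First to be pressed.
- key_right (a joint): spring travel of the right-hand round key, in m: 0 is up, 0.006 is fully down (4.5 N); it springs up when let go. It counts as pressed past 0.0045 and as up again below 0.002. Second to be pressed.
- key_left (a joint): spring travel of the left-hand round key, in m: 0 is up, 0.006 is fully down (4.5 N); it springs up when let go. It counts as pressed past 0.0045 and as up again below 0.002. Third to be pressed.
- key_bar (a joint): spring travel of the long bar key, in m: 0 is up, 0.006 is fully down (4.5 N); it springs up when let go. It counts as pressed past 0.0045 and as up again below 0.002. Last to be pressed.
- key_mid (a joint): spring travel of the middle round key, in m: 0 is up, 0.006 is fully down (4.5 N); it springs up when let go. It counts as pressed past 0.0045 and as up again below 0.002. Not to be pressed.
- key_square_top (a point): middle of the top face of the square key (24 mm), lower row, below the left round key; all keys are grey and stand 11.5 mm out of the face. Axes: z out of the sloped keypad, square to it (30 degrees from vertical, leaning to the front), y to the keypad's left, x up the slope. Pressed along -z. The rows are 42 mm apart, the upper keys 40 mm.
- key_right_top (a point): middle of the top face of the right-hand round key (26 mm), upper row; all keys are grey and stand 11.5 mm out of the face. Axes: z out of the sloped keypad, square to it (30 degrees from vertical, leaning to the front), y to the keypad's left, x up the slope. Pressed along -z. The rows are 42 mm apart, the upper keys 40 mm.
- key_mid_top (a point): middle of the top face of the middle round key (26 mm), upper row; all keys are grey and stand 11.5 mm out of the face. Axes: z out of the sloped keypad, square to it (30 degrees from vertical, leaning to the front), y to the keypad's left, x up the slope. Pressed along -z. The rows are 42 mm apart, the upper keys 40 mm.
- key_left_top (a point): middle of the top face of the left-hand round key (26 mm), upper row; all keys are grey and stand 11.5 mm out of the face. Axes: z out of the sloped keypad, square to it (30 degrees from vertical, leaning to the front), y to the keypad's left, x up the slope. Pressed along -z. The rows are 42 mm apart, the upper keys 40 mm.
- key_bar_top (a point): middle of the top face of the long bar key (64 x 22 mm), lower row, its middle 60 mm right of the square key; all keys are grey and stand 11.5 mm out of the face. Axes: z out of the sloped keypad, square to it (30 degrees from vertical, leaning to the front), y to the keypad's left, x up the slope. Pressed along -z. The rows are 42 mm apart, the upper keys 40 mm.
- stapler: Loose black stapler, 132 (x) x 34 x 51 mm high, on the table, to be left alone. Origin: middle of its underside.
- glue: Loose glue stick, upright, 28 mm thick, 88 mm high, to be left alone. Origin: middle of its underside.
- jar: Loose low round jar, 86 mm across, 52 mm high, on the table to the right, to be left alone. Origin: middle of its underside.
- marker: Loose marker pen, 128 mm long (y), 20 mm high, to be left alone. Origin: middle of its underside.

How it is judged:
By the outcome, as a careful person would: the job done as asked, in the order asked, and still so for the second after the job is handed in, with the robot touching nothing.
It also fails if it takes over 64 s, if anything falls off the work surface, if the arm or the gripper's body presses on something with over 40 N, if the wrist force passes 120 N, or if a joint passes its speed limit or range.

## Working session

There is one attempt and no reset: what is moved stays moved. The work goes in short steps, each a Python script; the robot and the scene stay as the last script left them, time stands still between calls to the robot, and variables do not carry over. Pictures are saved under pics/ and viewed, at most 10 in all, crops included, and the job is handed in when it is done.

```bash
ls; mkdir -p pics
cat > h.py <<'E'
import numpy as np, cv2
from bench import manip as m
def snap(c,f=None):
    p,d=m.grab_frame(c)
    if f: cv2.imwrite('pics/'+f,p[:,:,::-1])
    return p,d
def ray(c,uv):
    k=m.get_calibration(c);K=np.array(k['camera_matrix']);R=np.array(k['R']);t=np.array(k['t'])
    uv=np.atleast_2d(uv).astype(float)
    n=cv2.undistortPoints(uv[:,None,:],K,np.array([k['k1'],0,0,0.]))[:,0]
    d=np.c_[n,np.ones(len(n))]
    return -R.T@t, d@R   # origin, dirs (depth-scaled)
def atz(c,uv,z):
    o,d=ray(c,uv); return o+d*((z-o[2])/d[:,2])[:,None]
def cloud(c,dep):
    h,w=dep.shape;u,v=np.meshgrid(np.arange(w),np.arange(h))
    o,d=ray(c,np.c_[u.ravel(),v.ravel()]); return (o+d*dep.ravel()[:,None]).reshape(h,w,3)
def proj(c,X):
    k=m.get_calibration(c);K=np.array(k['camera_matrix']);R=np.array(k['R']);t=np.array(k['t'])
    return cv2.projectPoints(np.atleast_2d(X).astype(float),cv2.Rodrigues(R)[0],t,K,np.array([k['k1'],0,0,0.]))[0][:,0]
E
python3 - <<'E'
from h import *
names="machine display_edge blade_long blade_long_notch blade_short clamp_knob pin bed key_square_top key_right_top key_mid_top key_left_top key_bar_top stapler glue jar marker".split()
for c in("scene","top"):
    snap(c,c+"1.png"); k=m.get_calibration(c); print(c,np.round(-np.array(k['R']).T@k['t'],3),np.round(k['R'],2).tolist(),k['camera_matrix'][0][0],k['k1'])
    for n in names:
        r=m.look_for(c,n); print(n,[(np.round(x['at'],3).tolist(),round(x['confidence'],2)) for x in r[:2]])
print(m.current_time())
E
```

```text
pics
scene [-0.136 -0.477  0.961] [[0.68, -0.73, -0.02], [-0.49, -0.44, -0.75], [0.54, 0.52, -0.66]] 505.33705290008623 -0.01737401964391492
machine [([0.657, 0.021, 0.067], 0.72)]
display_edge [([0.657, 0.02, 0.07], 0.86), ([0.614, -0.044, 0.066], 0.48)]
blade_long [([0.426, 0.054, 0.005], 0.64)]
blade_long_notch [([0.427, 0.054, 0.003], 0.63), ([0.653, 0.023, 0.071], 0.29)]
blade_short [([0.436, 0.327, 0.001], 0.87), ([0.429, 0.051, 0.004], 0.22)]
clamp_knob [([0.586, 0.224, 0.049], 0.71)]
pin [([0.655, 0.022, 0.072], 0.79), ([0.428, 0.174, 0.059], 0.61)]
bed [([0.656, 0.025, 0.068], 0.61)]
key_square_top [([0.602, 0.014, 0.069], 0.65), ([0.582, 0.226, 0.048], 0.48)]
key_right_top [([0.658, -0.056, 0.092], 0.64)]
key_mid_top []
key_left_top [([0.641, 0.02, 0.087], 0.58), ([0.581, 0.224, 0.048], 0.42)]
key_bar_top [([0.619, -0.049, 0.07], 0.72), ([0.657, 0.023, 0.066], 0.64)]
stapler [([0.553, 0.364, 0.04], 0.75), ([0.656, -0.058, 0.09], 0.69)]
glue [([0.429, 0.173, 0.06], 0.62)]
jar [([0.466, -0.069, 0.051], 0.65), ([0.658, 0.022, 0.071], 0.38)]
marker [([0.45, 0.458, 0.013], 0.57)
[... 329 characters left out ...]
85), ([0.606, 0.016, 0.069], 0.73)]
blade_short [([0.446, 0.339, 0.008], 0.8), ([0.669, 0.069, 0.072], 0.23)]
clamp_knob [([0.589, 0.217, 0.037], 0.63)]
pin [([0.647, -0.015, 0.087], 0.23)]
bed [([0.671, 0.07, 0.071], 0.87), ([0.432, 0.061, 0.004], 0.59)]
key_square_top [([0.605, 0.014, 0.075], 0.57)]
key_right_top [([0.658, -0.059, 0.095], 0.45)]
key_mid_top [([0.648, -0.014, 0.088], 0.56), ([0.606, 0.014, 0.072], 0.53)]
key_left_top [([0.643, 0.027, 0.092], 0.5)]
key_bar_top [([0.622, -0.047, 0.071], 0.73)]
stapler [([0.567, 0.383, 0.041], 0.92), ([0.432, 0.064, 0.004], 0.73)]
glue [([0.44, 0.185, 0.088], 0.58)]
jar [([0.475, -0.057, 0.052], 0.74)]
marker [([0.454, 0.468, 0.02], 0.95)]
1.8
```

Run:
```python
import cv2
for c,(a,b,p,q) in {"scene":(100,380,130,500),"top":(100,400,180,480)}.items():
    pass
a=cv2.imread('pics/scene1.png');cv2.imwrite('pics/s1.png',cv2.resize(a,None,fx=1.42,fy=1.42))
a=cv2.imread('pics/top1.png')[90:340,200:500];cv2.imwrite('pics/t1.png',cv2.resize(a,(720,600),interpolation=cv2.INTER_CUBIC))
```

```text
(no output)
```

View pics/s1.png

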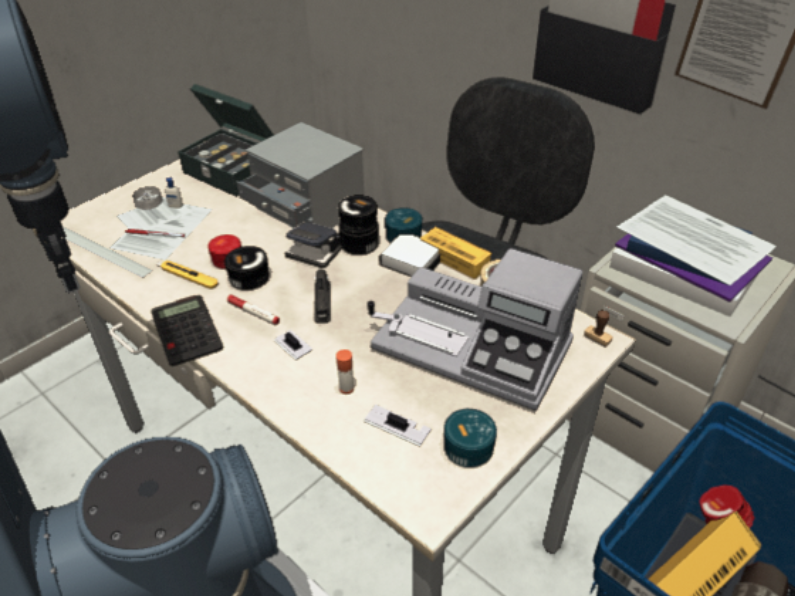

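View pics/t1.png

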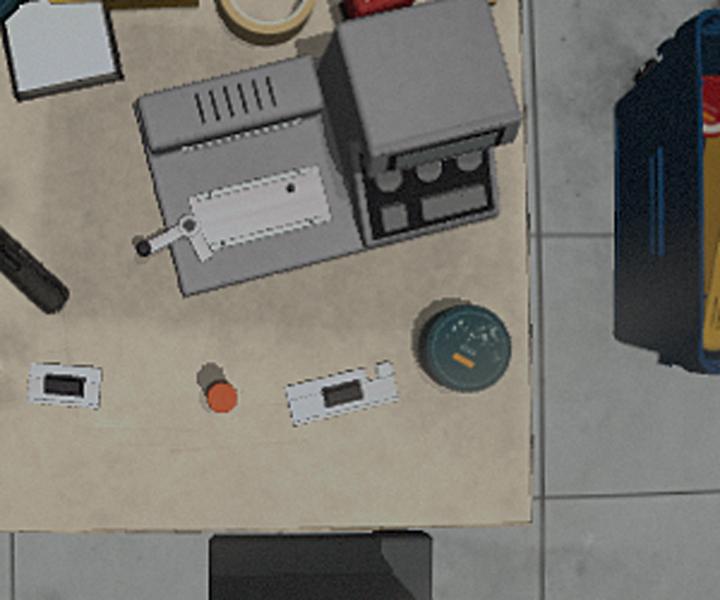

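The scene view shows the machine at the right, with the clamp at about (375,318). The glue stick is at (345,370), the long blade at (398,423) and the jar at (470,437). In the top crop the pin is at (290,187), the clamp pivot at (188,225) and the knob at (143,248). The blade's notch is at (383,372), to the upper right, so the blade is nearly aligned with the machine, which is turned about +13°. Next I'll rectify both views for precise measurement.

```bash
cat >> h.py <<'E'
def ortho(c,img,x0,y0,w,h,z,s):
    # up = +x, left = +y ; top-left pixel = (x0,y0); w along -y, h along -x ; s m/px
    W,H=int(w/s),int(h/s);u,v=np.meshgrid(np.arange(W),np.arange(H))
    X=np.c_[x0-v.ravel()*s,y0-u.ravel()*s,np.full(u.size,z)]
    p=proj(c,X).reshape(H,W,2).astype(np.float32)
    return cv2.remap(img,p[...,0],p[...,1],cv2.INTER_CUBIC)
E
python3 - <<'E'
from h import *
rows=[]
for x0,y0,z in((.67,.25,.032),(.50,.16,.005)):
    row=[]
    for c in("top","scene"):
        im=cv2.imread(f'pics/{c}1.png'); s=.0005
        o=ortho(c,im,x0,y0,.2,.15,z,s)
        for i in range(0,400,40): cv2.line(o,(i,0),(i,6),(0,0,255),1)
        for i in range(0,300,40): cv2.line(o,(0,i),(6,i),(0,0,255),1)
        row.append(o)
    rows.append(np.hstack(row))
cv2.imwrite('pics/o1.png',np.vstack(rows))
# depth checks
for c in("top","scene"):
    p,d=snap(c); C=cloud(c,d)
    for nm,X in(("table",(.40,.15,0)),("bed",(.60,.09,.032)),("deck",(.53,.12,.028)),("blade rib",(.433,.06,.022)),("glue",(.44,.185,.088)),("housing",(.68,.12,.071))):
        u,v=np.round(proj(c,X)[0]).astype(int); print(c,nm,np.round(np.median(C[v-1:v+2,u-1:u+2].reshape(-1,3),0),4), np.round(C[v-1:v+2,u-1:u+2,2].std(),4))
E
```

```text
top table [ 0.3989  0.1501 -0.0006] 0.0017
top bed [0.5995 0.0902 0.0265] 0.0049
top deck [ 0.5318  0.1173 -0.0008] 0.0022
top blade rib [0.4327 0.0607 0.0218] 0.002
top glue [0.4397 0.186  0.0854] 0.0014
top housing [0.6884 0.1154 0.0282] 0.0021
scene table [ 0.4     0.1512 -0.0006] 0.0016
scene bed [0.6004 0.0901 0.0286] 0.0029
scene deck [ 5.504e-01  1.366e-01 -4.000e-04] 0.0006
scene blade rib [0.4346 0.0618 0.0225] 0.0016
scene glue [0.4393 0.1833 0.088 ] 0.0012
scene housing [0.696  0.1328 0.0526] 0.0035
```

View pics/o1.png

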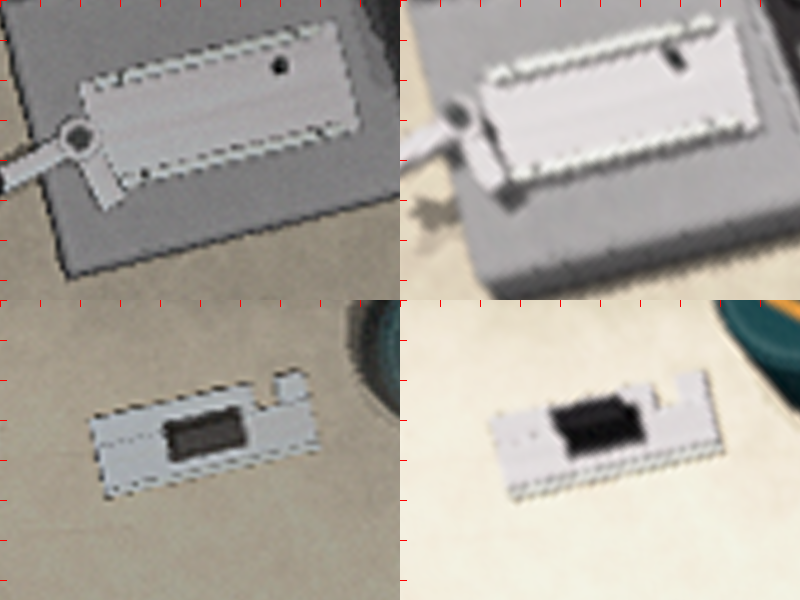

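```bash
cat > fit.py <<'E'
from h import *
from scipy.optimize import minimize
def outline(poly,n=1.0e-3):
    P=[];N=[];poly=np.array(poly,float)
    for a,b in zip(poly,np.roll(poly,-1,0)):
        L=np.linalg.norm(b-a);k=max(int(L/n),2);t=(np.arange(k)+.5)/k
        d=(b-a)/L;P.append(a+np.outer(t,b-a));N.append(np.tile([d[1],-d[0]],(k,1)))
    return np.vstack(P),np.vstack(N)
def fit(c,img,poly,z,x0,sgn=1,off=.0015,keep=None):
    g=cv2.GaussianBlur(img.astype(np.float32),(0,0),.7)
    P,N=outline(poly)   # ccw polygon -> N outward
    if keep is not None: s=keep(P,N);P,N=P[s],N[s]
    def samp(Q,p):
        cs,sn=np.cos(p[2]),np.sin(p[2]);W=Q@np.array([[cs,sn],[-sn,cs]])+p[:2]
        q=proj(c,np.c_[W,np.full(len(W),z)]).astype(np.float32)
        return cv2.remap(g,q[:,:1].copy(),q[:,1:].copy(),cv2.INTER_LINEAR)[:,0]
    f=lambda p:-sgn*(samp(P-off*N,p)-samp(P+off*N,p)).mean()
    best=None
    for dx in(-.003,0,.003):
        for dy in(-.003,0,.003):
            for da in(-.04,.0,.04):
                x=np.array(x0)+[dx,dy,da]
                r=minimize(f,x,method='Nelder-Mead',options=dict(initial_simplex=x+np.array([[0,0,0],[.002,0,0],[0,.002,0],[0,0,.03]]),xatol=1e-5,fatol=1e-4))
                if best is None or r.fun<best.fun: best=r
    return best.x,-best.fun
BL=[(-.02,-.055),(.02,-.055),(.02,-.04),(.006,-.04),(.006,-.028),(.02,-.028),(.02,.055),(-.02,.055)]
RIB=[(-.006,-.018),(.006,-.018),(.006,.018),(-.006,.018)]
E
python3 - <<'E'
from fit import *
for c in("top","scene"):
    im=cv2.imread(f'pics/{c}1.png').astype(np.float32)
    sat=im[...,0]-im[...,2]; gr=im.mean(2)   # blue-red: steel vs beige
    x0=(.434,.058,.21)
    for nm,ch in(("b-r",sat),("blue",im[...,0])):
        p,s=fit(c,ch,BL,.005,x0);print(c,'blade',nm,np.round(p,4),round(s,1))
    p,s=fit(c,gr,RIB,.022,x0,-1);print(c,'rib',np.round(p,4),round(s,1))
    # rail/bed profiles in a frame at pin guess, theta .23
    th=.23;R=np.array([[np.cos(th),-np.sin(th)],[np.sin(th),np.cos(th)]])
    pin=np.array([.637,.1103]);bed=pin-R@[.012,-.034]
    print('bed guess',np.round(bed,4))
    def prof(Q,z):
        W=Q.reshape(-1,2)@R.T+bed;q=proj(c,np.c_[W,np.full(len(W),z)]).astype(np.float32)
        return cv2.remap(gr,q[:,:1].copy(),q[:,1:].copy(),cv2.INTER_CUBIC).reshape(Q.shape[:2])
    xs=np.arange(-.032,.0325,.001);ys=np.arange(-.05,.05,.001)
    for lo,hi in((0,50),(50,100)):
        A=prof(np.dstack(np.meshgrid(xs,ys[lo:hi],indexing='ij')),.037).mean(1);print('rail',A.round().astype(int).tolist())
    ys=np.arange(-.085,.085,.001);xs=np.arange(-.018,.005,.001)
    A=prof(np.dstack(np.meshgrid(xs,ys,indexing='ij')),.032).mean(0);print('ends',A[:30].round().astype(int).tolist(),A[-30:].round().astype(int).tolist())
    # pin blob
    xs=np.arange(.002,.022,.0005);ys=np.arange(-.044,-.024,.0005)
    A=prof(np.dstack(np.meshgrid(xs,ys,indexing='ij')),.042 );B=np.clip(np.median(A)-20-A,0,None);X,Y=np.meshgrid(xs,ys,indexing='ij');print('pin(z42) local',(B*X).sum()/B.sum(),(B*Y).sum()/B.sum())
E
```

```text
Traceback (most recent call last):
  File "fit.py", line 23, in fit
    r=minimize(f,x,method='Nelder-Mead',options=dict(initial_simplex=x+np.array([[0,0,0],[.002,0,0],[0,.002,0],[0,0,.03]]),xatol=1e-5,fatol=1e-4))
  File "fit.py", line 17, in <lambda>
    f=lambda p:-sgn*(samp(P-off*N,p)-samp(P+off*N,p)).mean()
                                     ~~~~^^^^^^^^^^^
  File "fit.py", line 15, in samp
    q=proj(c,np.c_[W,np.full(len(W),z)]).astype(np.float32)
      ~~~~^^^^^^^^^^^^^^^^^^^^^^^^^^^^^^
  File "h.py", line 19, in proj
    k=m.get_calibration(c);K=np.array(k['camera_matrix']);R=np.array(k['R']);t=np.array(k['t'])
ValueError: time passes only in moves, steps and waits
```

```bash
sed -i 's/m\.get_calibration(c)/cal(c)/' h.py; sed -i '2a import functools\n@functools.lru_cache(None)\ndef cal(c): return m.get_calibration(c)' h.py
cat > meas.py <<'E'
from fit import *
for c in("top","scene"):
    im=cv2.imread(f'pics/{c}1.png').astype(np.float32)
    sat=im[...,0]-im[...,2]; gr=im.mean(2)
    x0=(.434,.058,.21)
    for nm,ch in(("b-r",sat),("blue",im[...,0])):
        p,s=fit(c,ch,BL,.005,x0);print(c,'blade',nm,np.round(p,4),round(s,1))
    p,s=fit(c,gr,RIB,.022,x0,-1);print(c,'rib',np.round(p,4),round(s,1))
    th=.23;R=np.array([[np.cos(th),-np.sin(th)],[np.sin(th),np.cos(th)]])
    pin=np.array([.637,.1103]);bed=pin-R@[.012,-.034]
    print('bed guess',np.round(bed,4))
    def prof(Q,z):
        W=Q.reshape(-1,2)@R.T+bed;q=proj(c,np.c_[W,np.full(len(W),z)]).astype(np.float32)
        return cv2.remap(gr,q[:,:1].copy(),q[:,1:].copy(),cv2.INTER_CUBIC).reshape(Q.shape[:2])
    xs=np.arange(-.032,.0325,.001);ys=np.arange(-.05,.05,.001)
    for lo,hi in((0,50),(50,100)):
        A=prof(np.dstack(np.meshgrid(xs,ys[lo:hi],indexing='ij')),.037).mean(1).round().astype(int);print('rail -32..-12',A[:21].tolist(),'12..32',A[44:].tolist())
    ys=np.arange(-.085,.085,.001);xs=np.arange(-.018,.005,.001)
    A=prof(np.dstack(np.meshgrid(xs,ys,indexing='ij')),.032).mean(0);print('ends',A[:30].round().astype(int).tolist(),A[-30:].round().astype(int).tolist())
    xs=np.arange(.002,.022,.0005);ys=np.arange(-.044,-.024,.0005)
    A=prof(np.dstack(np.meshgrid(xs,ys,indexing='ij')),.042 );B=np.clip(np.median(A)-20-A,0,None);X,Y=np.meshgrid(xs,ys,indexing='ij');print('pin(z42) local',(B*X).sum()/B.sum(),(B*Y).sum()/B.sum())
E
python3 meas.py
```

```text
top blade b-r [0.4331 0.0581 0.2209] 17.1
top blade blue [0.4325 0.0571 0.2202] 21.3
top rib [0.4378 0.0612 0.2125] 39.8
bed guess [0.6176 0.1407]
rail -32..-12 [119, 116, 116, 126, 148, 168, 170, 158, 142, 133, 138, 154, 169, 171, 169, 168, 166, 165, 165, 165, 164] 12..32 [143, 143, 146, 150, 156, 162, 164, 161, 153, 143, 140, 149, 164, 169, 159, 140, 120, 108, 111, 120, 124]
rail -32..-12 [118, 114, 117, 135, 160, 172, 167, 153, 142, 143, 156, 170, 174, 171, 169, 168, 168, 168, 167, 167, 167] 12..32 [163, 163, 163, 164, 166, 166, 164, 157, 144, 133, 139, 158, 172, 169, 151, 128, 112, 111, 118, 123, 123]
ends [115, 116, 116, 115, 115, 115, 116, 118, 121, 124, 126, 127, 127, 127, 127, 127, 122, 115, 117, 132, 152, 164, 167, 167, 166, 164, 164, 163, 163, 163] [168, 169, 171, 171, 166, 158, 155, 159, 164, 162, 156, 150, 141, 131, 122, 119, 118, 116, 111, 103, 101, 108, 121, 134, 142, 140, 133, 129, 132, 137]
pin(z42) local 0.011552741002941678 -0.03271262763375889
scene blade b-r [0.4328 0.0571 0.224 ] 8.9
scene blade blue [0.4382 0.0607 0.2141] 5.2
scene rib [0.4328 0.0559 0.2312] 40.
[... 157 characters left out ...]
96, 198, 199, 200, 196, 187, 172, 157, 147, 149, 163, 185, 206, 220, 224, 218, 207, 194, 184, 177, 172]
rail -32..-12 [115, 131, 154, 181, 205, 221, 228, 228, 225, 223, 222, 222, 222, 222, 222, 222, 222, 223, 223, 223, 223] 12..32 [223, 224, 224, 219, 209, 192, 174, 159, 155, 163, 181, 203, 220, 228, 226, 216, 203, 190, 180, 173, 169]
ends [161, 174, 178, 174, 168, 162, 161, 164, 169, 172, 174, 174, 174, 173, 171, 165, 159, 157, 164, 180, 202, 218, 224, 224, 222, 221, 221, 221, 220, 220] [224, 224, 224, 223, 220, 213, 199, 177, 152, 133, 129, 140, 160, 181, 198, 210, 216, 219, 220, 220, 221, 221, 219, 212, 200, 184, 164, 146, 131, 122]
pin(z42) local 0.008436098584939445 -0.03621795647996675
```

The ortho picture shows the bed between its rails, the pin at (280,65), the pivot at (78,137), and the blade with its notch at (260,390). My estimates:

| Item | x (m) | y (m) | yaw (rad) | Notes |
|---|---|---|---|---|
| Blade | 0.433 | 0.058 | 0.22 | the two cameras agree within about 1 mm |
| Bed | 0.6175 | 0.141 | 0.24 | the two cameras differ by about 2 mm in x |

The key positions agree with the machine frame: the square key comes out at machine y = -55 mm. Next is the grasp.

```bash
cat >> h.py <<'E'
def Rdown(a):  # tool y along (cos a, sin a), z down
    c,s=np.cos(a),np.sin(a); return np.array([[-s,c,0],[c,s,0],[0,0,-1.]])
E
python3 - <<'E'
from h import *
for a in(.22,.22+np.pi):
    for P in((.433,.0577,.12),(.433,.0577,.006)):
        q=m.inverse_kinematics(P,Rdown(a)); print(a,None if q is None else np.round(q,2))
    q=m.inverse_kinematics((.6177,.1415,.06),Rdown(a+.02)); print(None if q is None else np.round(q,2))
qs=[m.inverse_kinematics((.433,.0577,.12),Rdown(a)) for a in(.22,.22+np.pi)]
q0=m.current_qpos()
i=int(np.argmin([np.abs(np.array(q)-q0).max() if q is not None else 99 for q in qs]));a=(.22,.22+np.pi)[i];print('use',i)
m.set_gripper(.5,30)
m.move_ptp((.433,.0577,.12),Rdown(a))
m.move_l((.433,.0577,.03),max_speed=.15)
m.move_l((.433,.0577,.0065),max_speed=.05)
print('f',np.round(m.current_force(),1),m.current_time())
m.set_gripper(0.,60)
print('w',m.current_grip_width(),m.current_grip_force(),np.round(m.current_ee_pos(),4))
m.move_l((.433,.0577,.10),max_speed=.15)
print('w',m.current_grip_width(),np.round(m.current_force(),2),np.round(m.current_ft_torque(),2),m.current_time())
E
```

```text
0.22 [ 0.03  0.32  2.03 -0.    0.79 -0.19]
0.22 [ 0.03  0.55  2.08 -0.    0.51 -0.19]
[ 0.15  0.7   1.54 -0.    0.9  -0.09]
3.3615926535897933 None
3.3615926535897933 None
None
use 0
f [-0.5 -0.8 -0.5] 5.75
w 0.12049872385603795 59.377328753471375 [0.4332 0.0577 0.0069]
w 0.12062728703165532 [ 0.34 -0.59 -0.27] [0.02 0.09 0.01] 6.9083
```

Run:
```python
from h import *
m.move_ptp((.6177,.1415,.10),Rdown(.24))
m.move_l((.6177,.1415,.0565),max_speed=.1)
print(np.round(m.current_ee_pos(),4),np.round(m.current_force(),2),m.current_grip_width(),m.current_time())
t,_=snap("top","top2.png");s,_=snap("scene","scene2.png")
a=ortho("top",t[:,:,::-1],.69,.24,.2,.15,.05,.0005)
b=ortho("scene",s[:,:,::-1],.69,.24,.2,.15,.05,.0005)
cv2.imwrite('pics/o2.png',cv2.resize(np.hstack([a,b]),None,fx=1,fy=1))
```

```text
[0.6177 0.1414 0.0567] [-0.09  0.09 -1.79] 0.12029840147757341 8.3167
```

View pics/o2.png

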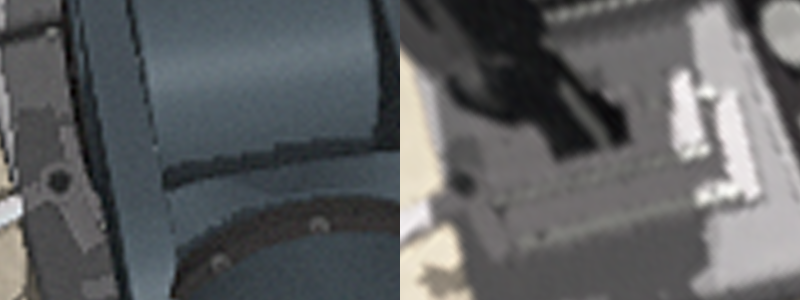

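The hover picture is of little use: the top view is blocked by the arm and the blade lies in shadow in the scene view. I'll lower by force instead.

Run:
```python
from h import *
f0=np.array(m.current_force())
for z in np.arange(.0525,.0375,-.0015):
    m.move_l((.6177,.1415,z),max_speed=.03)
    f=np.array(m.current_force())-f0; print(np.round(m.current_ee_pos(),4),np.round(f,1))
    if np.linalg.norm(f)>6: break
print(np.round(m.current_ft_torque(),2),m.current_time())
```

```text
[0.6176 0.1415 0.0525] [0.1 0.9 0.8]
[0.6177 0.1415 0.0509] [0.6 1.3 0.1]
[0.6176 0.1415 0.0494] [ 0.5  1.1 -0. ]
[0.6176 0.1415 0.0479] [-0.5  0.5 -0.6]
[0.6176 0.1415 0.0464] [0.7 0.5 0.1]
[0.6176 0.1415 0.0449] [ 0.6  0.1 -0.4]
[0.6176 0.1415 0.0434] [-0.2  0.3  0. ]
[0.6176 0.1415 0.0419] [0.5 1.1 0.4]
[0.6176 0.1415 0.0404] [-0.2  0.3 -0.1]
[0.6177 0.1415 0.039 ] [-0.1  1.1  1. ]
[ 0.04 -0.08  0.03] 10.95
```

Run:
```python
from h import *
m.set_gripper(.45,30)
m.move_l((.6177,.1415,.09),max_speed=.15)
m.move_ptp((.42,.30,.20),Rdown(.4))
print(m.current_time())
t,_=snap("top","top3.png");r=m.look_for("top","clamp_knob");s,_=snap("scene","scene3.png")
print(r[:1], atz("top",(259.6,193.3),.072),m.look_for("scene","clamp_knob")[:1])
a=ortho("top",t[:,:,::-1],.69,.28,.24,.18,.037,.0006)
b=ortho("scene",s[:,:,::-1],.69,.28,.24,.18,.037,.0006)
cv2.imwrite('pics/o3.png',np.hstack([a,b]))
```

```text
12.8917
[{'at': [0.5904, 0.2174, 0.0443], 'confidence': 0.49}] [[0.57482755 0.2534924  0.072     ]] [{'at': [0.5847, 0.2236, 0.0473], 'confidence': 0.49}]
```

View pics/o3.png

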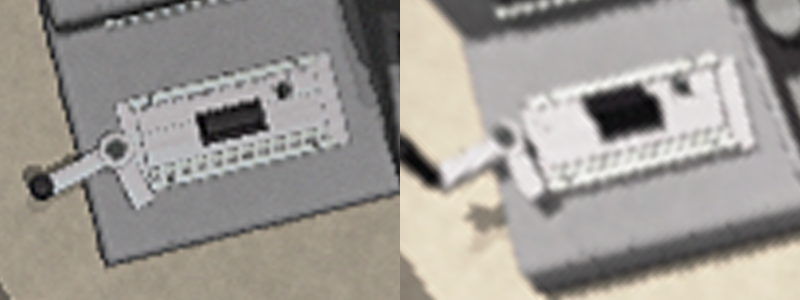

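The blade lies flat between the rails with the pin in the notch, at (285,90) in the left half. The knob is at (41,186). It comes out 50.2 mm from the pivot, as the text says, so the clamp angle is about 0.28. I'll swing it now.

Run:
```python
from h import *
piv=np.array([.6002,.2104]);th=.24
def kp(al,z): return (piv[0]-.05*np.sin(al),piv[1]+.05*np.cos(al),z)
a=.517
m.move_ptp(kp(a,.11),Rdown(a))
m.move_l(kp(a,.052),max_speed=.1)
print('down',np.round(m.current_force(),1))
m.set_gripper(0.,20)
print('w',m.current_grip_width(),np.round(m.current_force(),1),m.current_time())
ends=np.linspace(a,th+1.57,11)[1:]
for al in ends:
    m.move_l(kp(al,.052),Rdown(al),max_speed=.08)
    f=np.array(m.current_force()); print(round(al-th,2),np.round(f,1),round(float(m.current_grip_width()),3))
    if np.linalg.norm(f)>25: break
print(m.current_time())
```

```text
down [0.8 1.  0.5]
w 0.1547672023559082 [-1.6  0.7  5.3] 14.9333
0.41 [0.4 1.  5.2] 0.156
0.54 [-1.1  2.7  5.8] 0.157
0.66 [-1.   1.5  5.6] 0.151
0.79 [-1.8  0.6  6.4] 0.158
0.92 [-2.4  0.6  6.7] 0.155
1.05 [-1.8  0.5  6.8] 0.156
1.18 [-2.4  1.1  6.8] 0.153
1.31 [-2.4  0.5  7.8] 0.156
1.44 [-2.3 -0.2  7.3] 0.154
1.57 [-1.3  0.1  6.7] 0.155
17.7667
```

Run:
```python
from h import *
piv=np.array([.6002,.2104]);th=.24
def kp(al,z): return (piv[0]-.05*np.sin(al),piv[1]+.05*np.cos(al),z)
m.move_l(kp(th+1.64,.052),Rdown(th+1.64),max_speed=.05)
print(np.round(m.current_force(),1))
m.set_gripper(.4,20)
m.move_l(kp(th+1.6,.13),max_speed=.15)
m.move_ptp((.42,.16,.22),Rdown(.6))
m.set_gripper(0.,20)
print(m.current_time())
k="key_square_top key_right_top key_mid_top key_left_top key_bar_top display_edge".split()
R=np.array([[np.cos(th),-np.sin(th)],[np.sin(th),np.cos(th)]]);O=np.array([.6175,.141])-R@[-.035,.065]
im={}
for c in("top","scene"):
    p,d=snap(c,c+"4.png");im[c]=p[:,:,::-1];C=cloud(c,d)
    for n in k[:5]:
        r=m.look_for(c,n)
        for x in r[:1]:
            X=np.array(x['at']);print(c,n,np.round(np.r_[(X[:2]-O)@R,X[2]],4),round(x['confidence'],2))
    L=np.dstack([(C[...,:2]-O)@R,C[...,2]])
    for nm,x,y,z in(("sq",-.0775,-.055,.0715),("bar",-.0775,-.115,.0715),("left",-.0411,-.055,.0925),("mid",-.0411,-.095,.0925),("right",-.0411,-.135,.0925)):
        W=np.r_[O+R@[x,y],z];u,v=np.round(proj(c,W)[0]).astype(int)
        q=L[v-2:v+3,u-2:u+3].reshape(-1,3);print(c,nm,(u,v),np.round(np.median(q,0),4),'plane z-.577x',np.round(np.median(q[:,2]-.5774*q[:,0]),4))
a=ortho("top",im["top"],.69,.28,.2,.18,.06,.0005);b=ortho("scene",im["scene"],.69,.28,.2,.18,.06,.0005)
w=[]
for c in("top","scene"):  # rectified keypad plane: x up slope, y left, 0.3mm/px
    s=.0003;u,v=np.meshgrid(np.arange(400),np.arange(240))
    ly=-.035-u*s; ls=.066-v*s   # ls: distance up slope from the lower row
    W=np.c_[(np.c_[-.0775+ls.ravel()*.866,ly.ravel()])@R.T+O,.0715+ls.ravel()*.5]
    q=proj(c,W).reshape(240,400,2).astype(np.float32);o=cv2.remap(im[c],q[...,0],q[...,1],cv2.INTER_CUBIC)
    for yy,ss in((-.055,0),(-.115,0),(-.055,.042),(-.095,.042),(-.135,.042)): cv2.circle(o,(int((-.035-yy)/s),int((.066-ss)/s)),3,(0,0,255),1)
    w.append(o)
cv2.imwrite('pics/o4.png',np.vstack([np.hstack([a,b]),np.hstack(w)]))
```

```text
[-6.5 19.3  7.1]
20.6083
top key_square_top [-0.0772 -0.0557  0.0713] 0.41
top key_right_top [-0.0409 -0.1396  0.0915] 0.43
top key_mid_top [-0.0449 -0.0944  0.0871] 0.48
top key_left_top [ 0.0055 -0.0237  0.0708] 0.54
top key_bar_top [-0.0752 -0.1193  0.0684] 0.66
top sq (np.int64(364), np.int64(180)) [-0.0783 -0.0551  0.0695] plane z-.577x 0.1143
top bar (np.int64(389), np.int64(173)) [-0.0764 -0.116   0.0708] plane z-.577x 0.1147
top left (np.int64(362), np.int64(163)) [-0.0425 -0.0542  0.0902] plane z-.577x 0.1144
top mid (np.int64(379), np.int64(159)) [-0.0428 -0.0942  0.091 ] plane z-.577x 0.1149
top right (np.int64(395), np.int64(155)) [-0.0423 -0.1333  0.0905] plane z-.577x 0.1148
scene key_square_top [-0.0821 -0.055   0.065 ] 0.55
scene key_mid_top [-0.0444 -0.0993  0.0882] 0.65
scene key_left_top [-0.0414 -0.0588  0.0855] 0.63
scene key_bar_top [-0.0786 -0.1196  0.0664] 0.69
scene sq (np.int64(339), np.int64(250)) [-0.0769 -0.0554  0.0698] plane z-.577x 0.1144
scene bar (np.int64(362), np.int64(258)) [-0.0762 -0.1154  0.0706] plane z-.577x 0.1148
scene left (np.int64(345), np.int64(235)) [-0.0405 -0.0553  0.0912] plane z-.577x 0.1155
scene mid (np.int64(360), np.int64(240)) [-0.0409 -0.0942  0.0923] plane z-.577x 0.1153
scene right (np.int64(376), np.int64(245)) [-0.0392 -0.135   0.092 ] plane z-.577x 0.1146
```

View pics/o4.png

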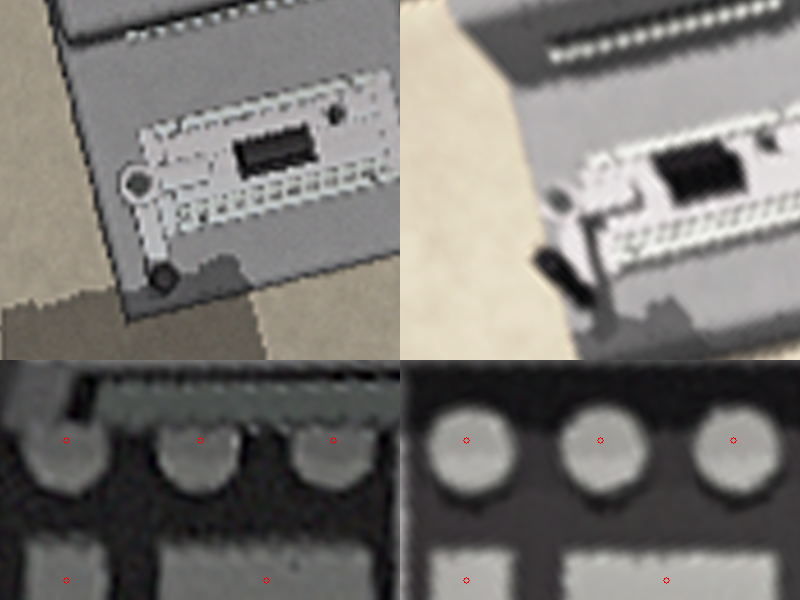

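The clamp is at its stop: in the picture the handle points to machine -x, with the knob at (163,277) and the nose over the blade's left end. The rectified keypad shows the key centres about 2.6 mm lower than my markers and about 1 mm to the right, so I'll correct for that. I'll start with the square key.

```bash
cat > press.py <<'E'
from h import *
th=.24;R=np.array([[np.cos(th),-np.sin(th)],[np.sin(th),np.cos(th)]]);O=np.array([.6175,.141])-R@[-.035,.065]
R3=np.eye(3);R3[:2,:2]=R
n=R3@[-.5,0,.866];n/=np.linalg.norm(n)
ty=R3@[0,1.,0]
def tool(s): y=s*ty; z=-n; return np.c_[np.cross(y,z),y,z]
K={'square':(0,-.056),'bar':(0,-.116),'left':(.039,-.056),'right':(.039,-.136)}
def top(k):
    s,y=K[k];x=-.0798+.866*s
    return np.r_[O+R@[x,y],.1147+.5774*x]
def press(k,A):
    P=top(k)
    m.move_l(P+.030*n,A,max_speed=.15)
    m.move_l(P+.004*n,A,max_speed=.08)
    f0=np.array(m.current_force())@n;log=[]
    d=.002
    while d>-.0105:
        m.move_l(P+d*n,A,max_speed=.05)
        f=np.array(m.current_force())@n-f0;log.append((round(d*1e3,1),round(float(f),1)))
        if f>9: break
        d-=.0008
    m.move_l(P+.030*n,A,max_speed=.12)
    print(k,log,round(float(np.array(m.current_force())@n-f0),1),m.current_time())
E
python3 - <<'E'
from press import *
for s in(1,-1):
    q=m.inverse_kinematics(top('square')+.08*n,tool(s));print(s,None if q is None else np.round(q,2))
    q=m.inverse_kinematics(top('right'),tool(s));print(s,None if q is None else np.round(q,2))
qs={s:m.inverse_kinematics(top('square')+.08*n,tool(s)) for s in(1,-1)};q0=np.array(m.current_qpos())
s=min((s for s in qs if qs[s] is not None),key=lambda s:np.abs(np.array(qs[s])-q0).max());print('use',s)
m.move_ptp(top('square')+.08*n,tool(s))
press('square',tool(s))
E
```

```text
1 [-0.17  0.35  2.05  0.67  0.33 -2.58]
1 [-0.25  0.58  1.82  0.74  0.36 -2.71]
-1 [-0.17  0.35  2.05  0.67  0.33  0.56]
-1 [-0.25  0.58  1.82  0.74  0.36  0.43]
use -1
square [(2.0, 1.5), (1.2, 0.5), (0.4, 0.0), (-0.4, 2.9), (-1.2, 2.5), (-2.0, 3.2), (-2.8, 2.6), (-3.6, 3.5), (-4.4, 4.0), (-5.2, 4.4), (-6.0, 5.9), (-6.8, 19.9)] 0.0 26.525
```

Clean full press of the square key, with contact at 0, bottoming at -6 mm and release back to zero force. Next the other three.

Run:
```python
from press import *
for k in('right','left','bar'): press(k,tool(-1))
m.move_l(top('bar')+.10*n,max_speed=.2)
m.move_ptp((.42,.16,.25),Rdown(.3))
for c in("top","scene"): snap(c,c+"5.png")
a=cv2.imread('pics/top5.png')[90:340,180:480];b=cv2.imread('pics/scene5.png')[160:360,200:440]
cv2.imwrite('pics/o5.png',np.hstack([cv2.resize(a,(400,333)),cv2.resize(b,(400,333))]))
print(m.current_time())
```

```text
right [(2.0, 0.0), (1.2, 0.5), (0.4, -0.6), (-0.4, 1.3), (-1.2, 2.0), (-2.0, 2.7), (-2.8, 1.7), (-3.6, 3.3), (-4.4, 3.6), (-5.2, 5.1), (-6.0, 4.0), (-6.8, 14.6)] 0.1 31.2
left [(2.0, -0.0), (1.2, -1.2), (0.4, -0.2), (-0.4, 1.0), (-1.2, 1.3), (-2.0, 1.9), (-2.8, 2.1), (-3.6, 3.7), (-4.4, 2.7), (-5.2, 3.4), (-6.0, 4.5), (-6.8, 16.3)] -0.7 35.8167
bar [(2.0, -0.7), (1.2, -0.6), (0.4, 0.5), (-0.4, 0.5), (-1.2, 2.0), (-2.0, 1.9), (-2.8, 2.9), (-3.6, 3.1), (-4.4, 3.7), (-5.2, 3.6), (-6.0, 4.4), (-6.8, 14.0)] -0.8 40.375
42.05
```

View pics/o5.png

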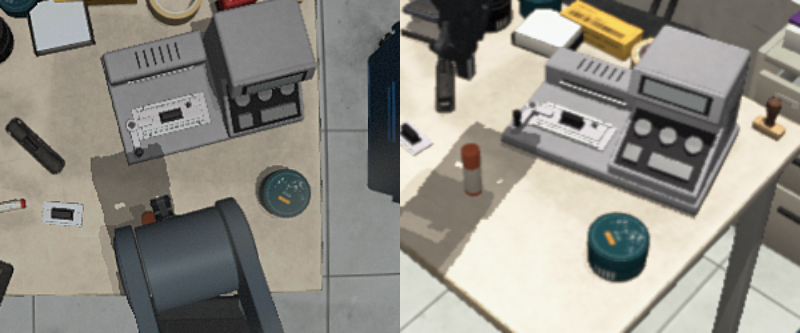

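The picture shows the blade seated with the clamp locked: knob at (138,153), blade rib at (170,113) in the top half. The keys are all up, and the glue stick, jar, stapler and short blade are where they started. Handing in.

```bash
python3 -c "
from bench import manip as m
print(m.sign_off())"
```

```text
the job is handed in; nothing more can be done
None
```

The long blade is seated over the pin and clamped at the stop. The square, right, left and bar keys were then each pressed fully down and released in that order, the middle key was not pressed, and the job was handed in at about 42 s; no verdict came back.

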